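Fold the hold-down leaf over the specimens and close the case

ROBOT

A 6-joint arm with a two-finger parallel gripper is mounted at the origin on a cart in front of the work surface, level with it; the furniture and walls round the work are solid. World frame = base frame: x ahead of the robot, y to its left, z up, the work surface at z = 0. Lengths are in m, angles in rad, forces in N, time in s.
With the tool pointing down it reaches from about 0.375 to 0.975 m from the base axis. Payload 3.8 kg.
Tool frame: the origin (TCP) lies between the finger pads; the fingertips stand 11 mm ahead of it and the grasp point (between the pads) lies 8 mm behind it; z points along the fingers, y is the line along which they close (so a half turn about z gives the same grasp; the last joint's range is limited). The gripper opens to 85 mm and grips with 20 to 120 N. Pads are 22 mm wide; open, the fingers measure 114 mm over their backs; the gripper's body (76 mm by 85 mm) begins 54 mm behind the grasp point. The pads swing forward as they close: fully open they stand 13 mm farther back than shut.
Start: joints at [1.195, 0.264, 1.604, -0, 1.274, -0.037], TCP at [0.224, 0.637, 0.242] pointing down, gripper open.
Joint ranges: [-2.63, 2.63], [-0.94, 2.18], [0.31, 2.57], [-1.31, 4.45], [0, 2.66], [-2.55, 2.55]. Speed limits (rad/s): [2.57, 2.57, 3.14, 3.14, 3.14, 3.14].

INTERFACE

Orientations are given as a unit quaternion [x, y, z, w].
In Python, from bench import r, optics gives the robot as it stands.
- The arm moves only by the tool play_rows, never from a script. Its argument "increments" is a list of rows, each a list of 4 numbers: the shift along the tool's x, y, z in m, then the turn about the tool's z in degrees. A call has 1 to 8 rows; each row shifts and turns the commanded pose from where the row before left it, along the tool's axes as they then stand; what a row does not reach is not made up. A row lasts 1/8 s, in which the tool goes at most 62.5 mm and 10.7 degrees, less where a joint would pass 70% of its speed; a pose out of reach is approached as far as the arm can. A call with a gripper value outside its range is refused whole. "hand" is the opening, from 0 (shut) to 1 (fully open), set as the call begins (left out, the last holds). The fingers move at their own pace and stop on an object; "newtons" is the grip in N (left out, the last holds). Time passes only in rows, so rows that do not move let the fingers close. It gives the time, the measured TCP pose, the force, the opening and the grip force at its end, in the units of the state.
- r.sense(): the state, without advancing time (a new reading comes with each control period).
- optics.read_camera(name): name is "side" or "top"; returns a dict with "image" (420x560x3 uint8, red, green, blue), "range_z" (420x560 float32, m along the optical axis (not along the pixel's ray), 0 where there is no reading), "fx", "fy", "cx", "cy" (pixels), "k1" (the pictures are not rectified: a ray, as slopes to the right and down, at radius r is drawn at 1 + k1 r^2 times it, then the intrinsics apply), "position" and "rotation" of the camera in the world. Camera axes: x right, y down, z forward; pixel columns grow to the right and rows downward; lengths in m; the calibration is good to about 2 mm. A picture is of the moment at which its call begins.
- r.sign_off(): hands the job in; it is judged then, once.
The state is a dict: "clock": time; "q": joint angles; "joint_velocities": joint speeds; "tau": joint torques, N m; "tool_pos": TCP position; "eef_rot": TCP orientation; "contact_force": force on the tool from outside, world axes, zero at the start; "wrist_torque": the same for the moment, N m; "gripper_width": finger opening in m; "finger_force": force on a finger pad.
Only numpy, scipy, OpenCV 4.12 (cv2) and the standard library are available. Lean on these libraries where they do the work, as an engineer would, in place of code of your own. Each camera call takes 0.05 s, during which the arm holds its last target. There are 200 camera calls.

TASK

Make the open specimen case ready to put away: push the upright metal leaf over until it lies flat over the specimens, and only then swing the lid shut until it is fully closed. Do it by pushing with the fingers; pick nothing up, and leave the specimens in the case and the vials and metal disc nearby where they are.

Things in the scene. Friction and masses are not known exactly. Their poses are not given: they have to be found in the camera images.
- case: Grey tray of the specimen case, 140 mm along its x axis, 120 mm along its y axis, 50 mm high to the rim; fixed on a smaller aluminium riser block, its underside 8 to 42 mm above the bench. Origin: centre of its underside; z up. The lid is hinged along its +y rim, the leaf just inside its -y rim. Walls 7 mm thick; a low rib on its floor makes two pockets, one on the +x and one on the -x side.
- lid (a joint): Hinge of the lid: 0 = closed on the rim, 1.57 = upright, 1.85 = stop, leaning out. Grey shell, 140 mm along the hinge, 125 mm from hinge to free edge, 25 mm thick; its inner side lies in the plane of the hinge, its outer side 25 mm away (75 mm above the tray's underside when closed). Stiff (0.25 N m): stays where it is left, needs 1 to 4 N near the free edge, and must be pushed right down.
- lid_hinge (a point): Middle of the lid's hinge line: 50 mm above the tray's underside, 62 mm from the tray's centre along the tray's +y. Axes as the tray.
- lid_edge (a point): Middle of the lid's free edge, on its outer side: 125 mm from the hinge line and 25 mm outward from the plane of the hinge. A black lip 50 mm wide and 6 mm high projects 5 mm farther from the free edge, near the inner side.
- leaf (a joint): Hinge of the hold-down leaf: 0 = lying flat in the tray, upper face 4 mm below the rim, 1.57 = upright, 1.7 = stop, leaning outward. Bare aluminium plate with dark dots, 106 mm along the hinge, 88 mm from hinge to free edge, 4 mm thick. Stiff hinge (0.06 N m): it stays where it is left, takes about 1 N near the free edge. A standing leaf blocks the lid.
- leaf_hinge (a point): Middle of the leaf's hinge line: 44 mm above the tray's underside, 51 mm from the tray's centre along the tray's -y. Axes as the tray. The leaf's mid-plane holds this line.
- leaf_edge (a point): Middle of the leaf's free edge, at half its thickness, 88 mm from the hinge line. Flat, the leaf reaches from its hinge towards the tray's +y.
- puck: Specimen: round metal sample puck, 31 mm wide, 11 mm high, lying loose in the tray's pocket on the +x side. Origin: centre of its underside.
- holder: Specimen: pale sample holder block with two screws, 32 x 49 x 17 mm, lying loose in the tray's pocket on the -x side. Origin: centre of its underside.
- vial_a: Small capped glass vial, 25 mm wide, 52 mm high, standing loose to the left of the case, behind the flat stirrer. Leave it. Origin: centre of its underside.
- vial_b: Another such vial, 25 mm wide, 52 mm high, standing loose to the left of the case, behind the flat stirrer. Leave it. Origin: centre of its underside.
- blank: Round metal blanking disc, 40 mm wide, 7 mm high, lying loose to the left of the case, behind the flat stirrer. Leave it. Origin: centre of its underside.

How it is judged:
By the outcome, as a careful person would: the job done as asked, in the order asked, and still so for the second after the job is handed in, with the robot touching nothing.
It also fails if it takes over 59 s, if anything falls off the work surface, if the arm or the gripper's body presses on something with over 40 N, if the wrist force passes 120 N, or if a joint passes its speed limit or range.

## Working session

There is one attempt and no reset: what is moved stays moved. The work goes in short steps, Python scripts to look and compute and a tool call to move; the robot and the scene stay as the last step left them, time stands still between calls to the robot, and variables do not carry over. Pictures are saved under pics/ and viewed, at most 10 in all, crops included, and the job is handed in when it is done.

Besides the shell and the picture viewer there is one more tool, called after "Request:" by a JSON object that holds its "api" and its "payload", one argument or row to a line. play_rows: Moves the arm, as the interface text tells. Its arguments: {"type":"object","properties":{"increments":{"type":"array"},"hand":{"type":"number"},"newtons":{"type":"number"}},"required":["increments"]}

```bash
mkdir -p pics
cat > h.py <<'E'
import numpy as np,cv2
from bench import r,optics
def cloud(c):
    v,u=np.mgrid[0:420,0:560].astype(float)
    x=(u-c['cx'])/c['fx'];y=(v-c['cy'])/c['fy']
    a,b=x.copy(),y.copy()
    for _ in range(8):
        s=1+c['k1']*(a*a+b*b);a=x/s;b=y/s
    z=c['range_z'];P=np.stack([a*z,b*z,z],-1)@np.array(c['rotation']).T+np.array(c['position'])
    P[z==0]=np.nan
    return P
E
python3 - <<'E'
from h import *
for n in('side','top'):
    c=optics.read_camera(n);cv2.imwrite(f'pics/{n}0.png',c['image'][:,:,::-1]);np.savez(f'{n}0.npz',**c)
    print(n,c['position'],np.round(c['rotation'],2).tolist(),c['fx'],c['k1'])
print(r.sense())
E
```

```text
side [-0.23599373 -0.70841318  0.5378759 ] [0.76, -0.38, 0.25, -0.47] 503.9150874443806 -0.0787505920087698
top [ 0.37771894 -0.14352248  1.11239011] [-0.7, 0.71, -0.06, 0.05] 543.3988677479289 0.019269807245947713
{'clock': 0.1, 'q': array([ 1.19508502e+00,  2.64700633e-01,  1.60524436e+00, -4.04751406e-05,
        1.27376971e+00, -3.68944601e-02]), 'joint_velocities': array([ 0.00072151, -0.00268831, -0.002792  ,  0.00024148,  0.00046383,
        0.00045044]), 'tau': array([ 9.72065573e-05, -5.16700530e+01, -3.68592453e+01, -2.36440593e-05,
        6.11861207e-03,  3.55131237e-05]), 'tool_pos': array([0.22411732, 0.63600319, 0.24106743]), 'eef_rot': array([ 1.68593318e-01,  9.85685126e-01, -1.04248745e-03, -1.98407994e-04]), 'contact_force': array([ 0.36408419, -0.49898922, -0.75574181]), 'wrist_torque': array([-0.03932268,  0.04315651, -0.03778154]), 'finger_force': 0.0, 'gripper_width': 0.08545423168888512}
```

View pics/side0.png

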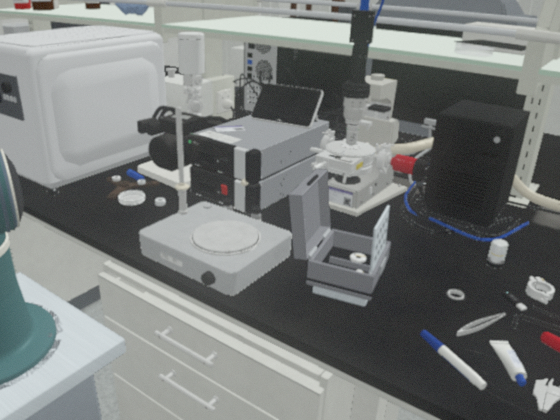

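View pics/top0.png

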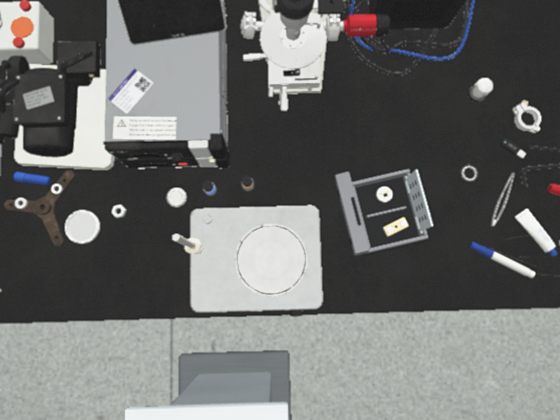

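Side view: the lid stands up at about (310,215), the tray is at (345,265) and the leaf is upright at (382,240). Top view: the tray spans (350–430, 172–250), with the lid on its left (world +y) and the leaf on its right. The vials and blank are at (208,188), (248,184) and (176,197), and the stirrer is on the left.

```bash
sed -i "s/@np.array(c\['rotation'\]).T/@Rotation.from_quat(c['rotation']).as_matrix().T/; 1a from scipy.spatial.transform import Rotation" h.py
python3 - <<'E'
from h import *
c=dict(np.load('top0.npz'));P=cloud(c)
for uv in [(280,330),(270,260),(208,188),(248,184),(176,197),(185,240),(385,195),(395,227),(345,185),(352,185),(357,230),(425,200),(418,190),(360,176),(400,172),(390,248),(200,60),(285,60),(195,245),(240,200),(215,155)]:
    print(uv,np.round(P[uv[1],uv[0]],3))
sub=P[160:265,330:440].reshape(-1,3);sub=sub[np.isfinite(sub[:,2])]
h,e=np.histogram(sub[:,2],np.arange(-.01,.27,.004))
print([(round(a,3),int(b)) for a,b in zip(e,h) if b])
s=dict(np.load('side0.npz'));Q=cloud(s)
for uv in [(310,215),(325,230),(298,220),(380,240),(385,225),(312,262),(345,285),(340,296),(375,290)]:
    print('s',uv,np.round(Q[uv[1],uv[0]],3))
cv2.imwrite('pics/crop.png',cv2.resize(c['image'][150:270,320:450,::-1],None,fx=4.5,fy=4.5))
cv2.imwrite('pics/crops.png',cv2.resize(s['image'][165:310,280:410,::-1],None,fx=4,fy=4))
E
```

```text
(280, 330) [ 0.233 -0.156 -0.795]
(270, 260) [ 0.43  -0.135  0.062]
(208, 188) [ 0.576 -0.016  0.052]
(248, 184) [ 0.581 -0.095  0.055]
(176, 197) [0.567 0.056 0.007]
(185, 240) [ 0.457 -0.     0.239]
(385, 195) [ 0.554 -0.367  0.043]
(395, 227) [ 0.489 -0.384  0.04 ]
(345, 185) [ 0.548 -0.268  0.193]
(352, 185) [ 0.548 -0.28   0.193]
(357, 230) [ 0.47  -0.285  0.191]
(425, 200) [ 0.525 -0.415  0.153]
(418, 190) [ 0.546 -0.408  0.137]
(360, 176) [ 0.603 -0.327 -0.004]
(400, 172) [ 0.593 -0.393  0.074]
(390, 248) [ 0.449 -0.373  0.032]
(200, 60) [ 0.796 -0.016  0.161]
(285, 60) [ 0.794 -0.173  0.154]
(195, 245) [ 0.457 -0.     0.129]
(240, 200) [ 0.559 -0.075 -0.002]
(215, 155) [ 0.625 -0.038  0.123]
[(np.float64(-0.01), 24), (np.float64(-0.006), 1165), (np.float64(-0.002), 3461), (np.float64(0.002), 720), (np.float64(0.006), 3), (np.float64(0.026), 4), (np.float64(0.03), 447), (np.float64(0.034), 1846), (np.float64(0.038), 580), (np.float64(0.042), 242), (np.float64(0.046), 156), (np.float64(0.05), 57), (np.float64(0.054), 24), (np.float64(0.058), 25), (np.float64(0.062), 42), (np.fl
[... 482 characters left out ...]
42), 39), (np.float64(0.146), 42), (np.float64(0.15), 98), (np.float64(0.154), 45), (np.float64(0.158), 7), (np.float64(0.162), 3), (np.float64(0.166), 3), (np.float64(0.17), 7), (np.float64(0.174), 11), (np.float64(0.178), 5), (np.float64(0.182), 2), (np.float64(0.186), 34), (np.float64(0.19), 638), (np.float64(0.194), 420), (np.float64(0.198), 85), (np.float64(0.202), 3)]
s (310, 215) [ 0.511 -0.276  0.119]
s (325, 230) [ 0.553 -0.289  0.074]
s (298, 220) [ 0.43  -0.3    0.147]
s (380, 240) [ 0.519 -0.418  0.11 ]
s (385, 225) [ 0.554 -0.41   0.124]
s (312, 262) [ 0.438 -0.329  0.07 ]
s (345, 285) [ 0.452 -0.392  0.039]
s (340, 296) [ 0.46  -0.381  0.007]
s (375, 290) [ 0.526 -0.42   0.001]
```

View pics/crop.png

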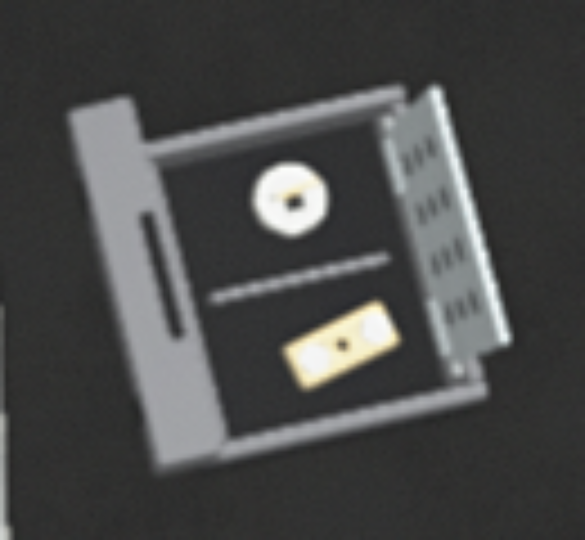

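View pics/crops.png

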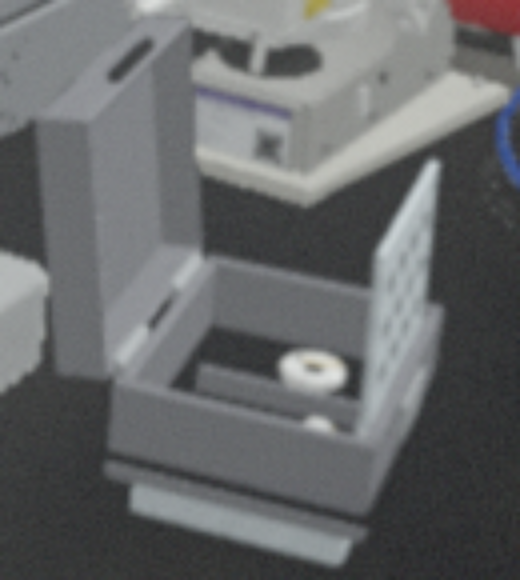

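Top crop: the lid's top edge runs (100,105)–(190,460), the rims run along the tray's two ends, and the leaf spans (385–510, 90–375). Side crop: the lid is about upright at (120,200) and the leaf stands at (400,300). Rim height is about 0.071, so the underside is at about 0.021, which is within range.

Run:
```python
from h import *
c=dict(np.load('top0.npz'));P=cloud(c);S=dict(np.load('side0.npz'));Q=cloud(S)
sub=P[160:265,330:440].reshape(-1,3);sub=sub[np.isfinite(sub[:,2])]
lid=sub[(sub[:,2]>.186)&(sub[:,2]<.2)]
print('lid rect',cv2.minAreaRect((lid[:,:2]*1000).astype(np.float32)),lid[:,2].mean())
rim=sub[(sub[:,2]>.064)&(sub[:,2]<.077)]
print('rim rect',cv2.minAreaRect((rim[:,:2]*1000).astype(np.float32)),np.median(rim[:,2]))
b=cv2.minAreaRect((lid[:,:2]*1000).astype(np.float32))
bp=cv2.boxPoints(b);e=[bp[1]-bp[0],bp[2]-bp[1]];e=max(e,key=np.linalg.norm);ex=e/np.linalg.norm(e)
if ex[0]<0: ex=-ex
ey=np.array([-ex[1],ex[0]]);print('ex',ex,np.degrees(np.arctan2(ex[1],ex[0])))
for n,A in(('rim',rim),('lid',lid)):
    a=A[:,:2]@ex;d=A[:,:2]@ey;print(n,'x',np.percentile(a,[1,50,99]),'y',np.percentile(d,[1,50,99]))
# leaf from both views
for n,A in(('top',sub),('side',Q[165:310,280:410].reshape(-1,3))):
    A=A[np.isfinite(A[:,2])];d=A[:,:2]@ey;a=A[:,:2]@ex
    for z in np.arange(.08,.2,.02):
        k=(abs(A[:,2]-z)<.006);
        kl=k&(d<-.48)&(d>-.6);kd=k&(d>-.42)&(d<-.3)
        print(n,round(z,2),'leaf',kl.sum(),np.round(np.percentile(d[kl],[5,50,95]),3) if kl.sum() else '',np.round(np.percentile(a[kl],[2,98]),3) if kl.sum() else '','lid',kd.sum(),np.round(np.percentile(d[kd],[5,50,95]),3) if kd.sum() else '')
```

```text
lid rect ((501.5374755859375, -277.8585510253906), (139.76300048828125, 24.886470794677734), 11.613248825073242) 0.19362912689947903
rim rect ((517.5498657226562, -353.51336669921875), (140.0755615234375, 147.4127655029297), 11.951116561889648) 0.07087726839451691
ex [0.9795288 0.2013043] 11.613241
rim x [0.36600347 0.43210662 0.50531037] y [-0.52213281 -0.47307803 -0.40737595]
lid x [0.36675928 0.43434572 0.50382291] y [-0.38487172 -0.37243458 -0.36106791]
top 0.08 leaf 99 [-0.517 -0.513 -0.506] [0.367 0.499] lid 21 [-0.411 -0.407 -0.376]
top 0.1 leaf 87 [-0.513 -0.512 -0.511] [0.387 0.484] lid 12 [-0.391 -0.373 -0.372]
top 0.12 leaf 92 [-0.512 -0.511 -0.51 ] [0.386 0.485] lid 11 [-0.379 -0.371 -0.369]
top 0.14 leaf 112 [-0.511 -0.51  -0.509] [0.387 0.486] lid 15 [-0.38  -0.368 -0.367]
top 0.16 leaf 43 [-0.513 -0.511 -0.509] [0.387 0.483] lid 12 [-0.383 -0.365 -0.364]
top 0.18 leaf 0   lid 18 [-0.376 -0.362 -0.362]
side 0.08 leaf 68 [-0.516 -0.515 -0.512] [0.38  0.479] lid 445 [-0.407 -0.389 -0.355]
side 0.1 leaf 73 [-0.515 -0.514 -0.512] [0.38  0.478] lid 287 [-0.402 -0.38  -0.369]
side 0.12 leaf 110 [-0.514 -0.513 -0.483] [0.379 0.772] lid 407 [-0.395 -0.373 -0.325]
side 0.14 leaf 87 [-0.513 -0.512 -0.492] [0.379 0.767] lid 297 [-0.389 -0.372 -0.355]
side 0.16 leaf 0   lid 249 [-0.387 -0.369 -0.365]
side 0.18 leaf 0   lid 123 [-0.384 -0.376 -0.362]
```

Run:
```python
from h import *
for n in('top','side'):
    P=cloud(dict(np.load(n+'0.npz')))
    for y in np.arange(.65,-.7,-.1):
        row=[]
        for x in np.arange(.3,.8,.1):
            k=(P[...,0]>=x)&(P[...,0]<x+.1)&(P[...,1]<=y)&(P[...,1]>y-.1)
            row.append(round(float(np.percentile(P[...,2][k],99.8)),2) if k.sum()>5 else None)
        print(n,round(y,2),row)
```

```text
top 0.65 [None, None, None, None, None]
top 0.55 [None, None, None, None, None]
top 0.45 [0.0, 0.0, 0.02, 0.15, 0.15]
top 0.35 [0.0, 0.02, 0.02, 0.17, 0.19]
top 0.25 [0.01, 0.02, 0.02, 0.17, 0.17]
top 0.15 [0.01, 0.0, 0.01, 0.17, 0.17]
top 0.05 [0.06, 0.29, 0.06, 0.17, 0.17]
top -0.05 [0.07, 0.07, 0.06, 0.16, 0.16]
top -0.15 [0.07, 0.07, 0.06, 0.01, 0.16]
top -0.25 [0.01, 0.2, 0.2, 0.01, 0.01]
top -0.35 [0.01, 0.15, 0.16, 0.01, 0.01]
top -0.45 [0.01, 0.01, 0.01, 0.01, 0.01]
top -0.55 [0.02, 0.02, 0.01, 0.01, 0.06]
top -0.65 [0.02, 0.02, 0.02, 0.02, 0.02]
side 0.65 [0.38, 0.38, 0.38, 0.38, 0.38]
side 0.55 [0.38, 0.38, 0.38, 0.38, 0.38]
side 0.45 [0.38, 0.38, 0.38, 0.38, 0.38]
side 0.35 [0.0, 0.02, 0.02, 0.17, 0.19]
side 0.25 [0.0, 0.02, 0.02, 0.17, 0.17]
side 0.15 [0.0, 0.0, 0.0, 0.17, 0.17]
side 0.05 [0.06, 0.29, 0.06, 0.16, 0.16]
side -0.05 [0.06, 0.07, 0.06, 0.16, 0.16]
side -0.15 [0.06, 0.07, 0.06, 0.0, 0.15]
side -0.25 [0.0, 0.2, 0.2, None, 0.01]
side -0.35 [0.0, 0.15, 0.15, 0.0, 0.0]
side -0.45 [0.0, 0.01, 0.01, 0.01, 0.0]
side -0.55 [0.02, 0.02, 0.01, 0.01, 0.06]
side -0.65 [0.01, 0.02, 0.02, 0.02, 0.02]
```

Request:
{"api": "play_rows", "payload": {
  "increments": [
    [0,0,-0.05,0],
    [0,0,-0.05,0],
    [0,0,-0.05,0],
    [0,0,0,0]
  ],
  "hand": 0
}}

```text
clock: 0.6
tool_pos: [0.225, 0.6384, 0.3987]
eef_rot: [0.169, 0.986, 0.005, 0.001]
contact_force: [-0.3, 0.3, 0.1]
gripper_width: 0.0122
finger_force: 0.0
```

Request:
{"api": "play_rows", "payload": {
  "increments": [
    [0,0,0,10],
    [0,0,0,10],
    [0,0,0,10],
    [0,0,0,10],
    [0,0,0,10],
    [0,0,0,9],
    [-0.03,0.045,0,0],
    [-0.03,0.045,0,0]
  ]
}}

```text
clock: 1.6
tool_pos: [0.3246, 0.5953, 0.39]
eef_rot: [0.631, 0.776, -0.002, 0.0]
contact_force: [0.3, -0.1, 1.0]
gripper_width: 0.0002
finger_force: 0.0
```

Request:
{"api": "play_rows", "payload": {
  "increments": [
    [-0.05,0,0,0],
    [-0.05,0,0,0],
    [-0.05,0,0,0],
    [-0.05,0,0,0],
    [-0.05,0,0,0],
    [-0.05,0,0,0],
    [-0.05,0,0,0],
    [-0.05,0,0,0]
  ]
}}

```text
clock: 2.6
tool_pos: [0.4044, 0.2023, 0.3904]
eef_rot: [0.632, 0.775, -0.001, -0.0]
contact_force: [0.8, -0.5, 0.2]
gripper_width: -0.0003
finger_force: 0.0
```

Request:
{"api": "play_rows", "payload": {
  "increments": [
    [-0.05,0,0,0],
    [-0.05,0,0,0],
    [-0.05,0,0,0],
    [-0.05,0,0,0],
    [-0.05,0,0,0],
    [-0.05,0,0,0],
    [-0.05,0,0,0],
    [-0.05,0,0,0]
  ]
}}

```text
clock: 3.6
tool_pos: [0.4848, -0.1892, 0.3904]
eef_rot: [0.632, 0.775, -0.0, -0.001]
contact_force: [0.1, 0.8, 1.0]
gripper_width: 0.0002
finger_force: 0.0
```

Request:
{"api": "play_rows", "payload": {
  "increments": [
    [-0.05,0,0,0],
    [-0.05,0,0,0],
    [-0.05,0,0,0],
    [-0.05,0,0,0],
    [-0.05,0,0,0],
    [0,0,0,0],
    [0,0,0,0]
  ]
}}

```text
clock: 4.47
tool_pos: [0.5351, -0.4322, 0.3903]
eef_rot: [0.632, 0.775, 0.0, -0.002]
contact_force: [-0.6, -0.2, -0.4]
gripper_width: 0.0002
finger_force: 0.0
```

Request:
{"api": "play_rows", "payload": {
  "increments": [
    [-0.045,0,0,0],
    [0,0,0.05,0],
    [0,0,0.05,0],
    [0,0,0.05,0],
    [0,0,0.05,0],
    [0,0,0.054,0],
    [0,0,0,0],
    [0,0,0,0]
  ]
}}

```text
clock: 5.48
tool_pos: [0.5456, -0.4766, 0.1407]
eef_rot: [0.632, 0.775, -0.0, 0.001]
contact_force: [0.3, -0.4, -0.1]
gripper_width: -0.0001
finger_force: 0.0
```

Request:
{"api": "play_rows", "payload": {
  "increments": [
    [0.02,0,0.002,0],
    [0.02,0,0.002,0],
    [0.006,0,0,0],
    [0.006,0,0,0],
    [0.006,0,0.0005,0],
    [0.004,0,0.0005,0],
    [0,0,0,0]
  ]
}}

```text
clock: 6.35
tool_pos: [0.532, -0.4159, 0.1332]
eef_rot: [0.632, 0.775, -0.0, -0.0]
contact_force: [-0.0, -0.4, 0.1]
gripper_width: -0.0002
finger_force: 0.2
```

Request:
{"api": "play_rows", "payload": {
  "increments": [
    [0.009,0,0.002,0],
    [0.009,0,0.002,0],
    [0.0065,0,0.0045,0],
    [0.006,0,0.0045,0],
    [0.005,0,0.006,0],
    [0.005,0,0.006,0],
    [0,0,0,0]
  ]
}}

```text
clock: 7.22
tool_pos: [0.5233, -0.3754, 0.1072]
eef_rot: [0.632, 0.775, 0.0, -0.001]
contact_force: [0.9, -0.2, -0.1]
gripper_width: -0.0001
finger_force: 0.0
```

Run:
```python
from h import *
s=optics.read_camera('side')
cv2.imwrite('pics/s1.png',cv2.resize(s['image'][150:310,260:430,::-1],None,fx=3.5,fy=3.5))
```

```text
(no output)
```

View pics/s1.png

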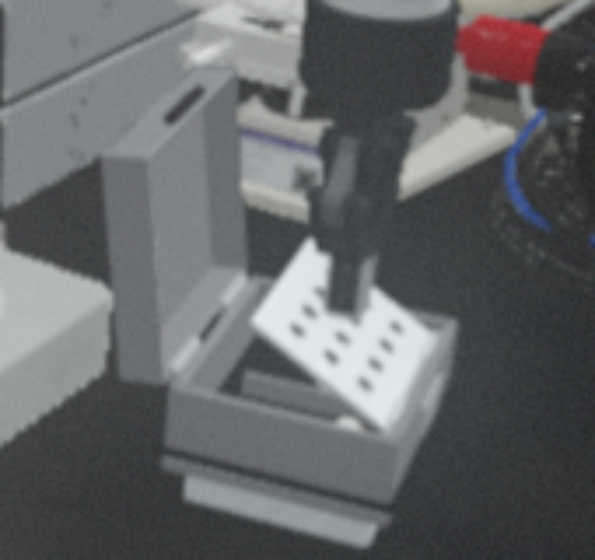

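The leaf follows the finger and is down to about 35–40°, with the fingertip on its face at (345,310). The lid is clear. I'll keep pushing.

Request:
{"api": "play_rows", "payload": {
  "increments": [
    [0.0035,0,0.007,0],
    [0.003,0,0.0075,0],
    [0.0015,0,0.0075,0],
    [0.001,0,0.008,0],
    [0,0,0.002,0],
    [0,0,0.002,0],
    [0,0,0,0],
    [0,0,0,0]
  ]
}}

```text
clock: 8.28
tool_pos: [0.5223, -0.3675, 0.0779]
eef_rot: [0.632, 0.775, 0.0, 0.0]
contact_force: [-6.9, 5.8, 20.9]
gripper_width: 0.0001
finger_force: 10.5
```

Request:
{"api": "play_rows", "payload": {
  "increments": [
    [0,0,-0.05,0],
    [0,0,-0.06,0],
    [0,0,-0.06,0],
    [0,0,-0.05,0],
    [0.05,0,0,0],
    [0.05,0,0,0],
    [0.05,0,0,0],
    [0,0,0,0]
  ]
}}

```text
clock: 9.28
tool_pos: [0.491, -0.2178, 0.2938]
eef_rot: [0.631, 0.776, 0.0, -0.001]
contact_force: [1.0, -0.6, 0.5]
gripper_width: -0.0001
finger_force: 0.0
```

Run:
```python
from h import *
s=optics.read_camera('side')
cv2.imwrite('pics/s2.png',cv2.resize(s['image'][130:310,240:430,::-1],None,fx=3.2,fy=3.2))
ex=np.array([.9795,.2013]);ey=np.array([-.2013,.9795])
A=cloud(s)[165:300,280:420].reshape(-1,3);A=A[np.isfinite(A[:,2])];a=A[:,:2]@ex;d=A[:,:2]@ey
for d0 in(-.50,-.48,-.46,-.44,-.43):
    k=(abs(d-d0)<.006)&(abs(a-.4355)<.045)&(A[:,2]<.2);print(d0,k.sum(),np.round(np.percentile(A[k,2],[10,50,90]),3))
for z in(.1,.14,.18):
    k=(abs(A[:,2]-z)<.008)&(a>.37)&(a<.5)&(d>-.42)&(d<-.355);print(z,np.round(np.percentile(d[k],[5,50,95]),3))
p=r.sense()['tool_pos'];print(p,p[:2]@ex,p[:2]@ey)
```

```text
-0.5 163 [0.065 0.066 0.068]
-0.48 160 [0.065 0.066 0.067]
-0.46 155 [0.065 0.066 0.067]
-0.44 150 [0.065 0.066 0.067]
-0.43 135 [0.065 0.066 0.068]
0.1 [-0.393 -0.375 -0.373]
0.14 [-0.386 -0.37  -0.368]
0.18 [-0.385 -0.38  -0.372]
[ 0.49162484 -0.21947563  0.29394725] 0.43736608978084107 -0.3139404606674517
```

View pics/s2.png

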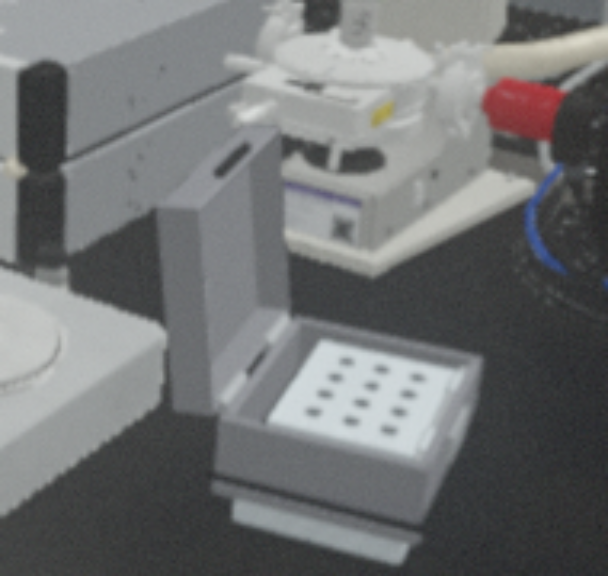

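The leaf is flat at z = 0.066, with its plate over the pockets at (270–465, 340–455). The lid is untouched at about 1.73. Next I'll go behind the lid and swing it over.

Request:
{"api": "play_rows", "payload": {
  "increments": [
    [0,0,0.06,0],
    [0,0,0.062,0],
    [0,0,0,0],
    [-0.018,0,0,0],
    [-0.018,0,0,0],
    [-0.008,0,-0.003,0],
    [-0.007,0,-0.002,0],
    [0,0,0,0]
  ]
}}

```text
clock: 10.32
tool_pos: [0.5027, -0.2716, 0.1783]
eef_rot: [0.632, 0.775, -0.0, 0.001]
contact_force: [-0.1, 0.2, 0.5]
gripper_width: 0.0
finger_force: 0.0
```

Request:
{"api": "play_rows", "payload": {
  "increments": [
    [-0.008,0,-0.001,0],
    [-0.008,0,-0.001,0],
    [-0.008,0,0,0],
    [-0.0085,0,0.001,0],
    [-0.0085,0,0.001,0],
    [-0.0085,0,0.001,0]
  ]
}}

```text
clock: 11.08
tool_pos: [0.5123, -0.3195, 0.1757]
eef_rot: [0.632, 0.775, 0.0, -0.0]
contact_force: [0.2, 2.1, 0.4]
gripper_width: -0.0
finger_force: 1.0
```

Request:
{"api": "play_rows", "payload": {
  "increments": [
    [-0.008,0,0.003,0],
    [-0.008,0,0.003,0],
    [-0.0075,0,0.004,0],
    [0,0,0,0]
  ]
}}

```text
clock: 11.58
tool_pos: [0.5166, -0.3428, 0.1655]
eef_rot: [0.632, 0.775, -0.0, -0.0]
contact_force: [-0.4, -0.3, -0.8]
gripper_width: 0.0002
finger_force: 0.0
```

Run:
```python
from h import *
s=optics.read_camera('side')
cv2.imwrite('pics/s3.png',cv2.resize(s['image'][110:310,240:430,::-1],None,fx=2.9,fy=2.9))
```

```text
(no output)
```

View pics/s3.png

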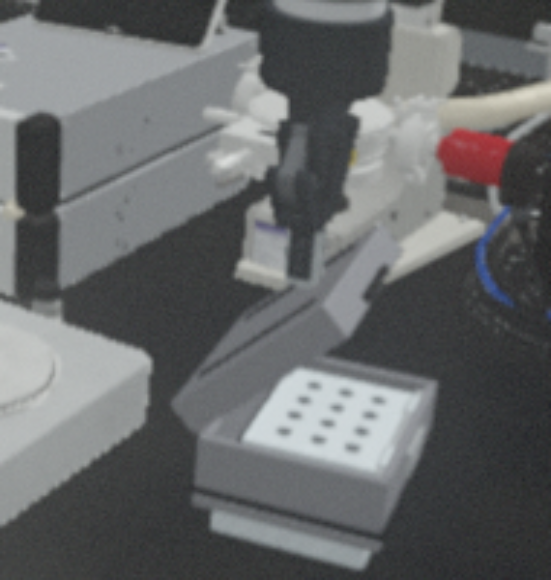

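The finger at (305,275) is on the lid's outer face and the lid is about half closed. The leaf is still flat.

Request:
{"api": "play_rows", "payload": {
  "increments": [
    [-0.0065,0,0.005,0],
    [-0.007,0,0.005,0],
    [-0.0065,0,0.005,0],
    [-0.005,0,0.0065,0],
    [-0.005,0,0.0065,0],
    [-0.005,0,0.007,0],
    [0,0,0,0]
  ]
}}

```text
clock: 12.5
tool_pos: [0.5236, -0.3762, 0.13]
eef_rot: [0.632, 0.775, 0.0, -0.001]
contact_force: [0.3, 1.2, 0.0]
gripper_width: 0.0002
finger_force: 0.0
```

Request:
{"api": "play_rows", "payload": {
  "increments": [
    [-0.004,0,0.008,0],
    [-0.003,0,0.008,0],
    [-0.003,0,0.008,0],
    [0,0,0.002,0],
    [0,0,0,0],
    [0,0,0,0]
  ]
}}

```text
clock: 13.25
tool_pos: [0.5261, -0.3859, 0.1071]
eef_rot: [0.632, 0.775, 0.0, -0.0]
contact_force: [-2.4, 3.1, 12.0]
gripper_width: -0.0
finger_force: 6.0
```

Request:
{"api": "play_rows", "payload": {
  "increments": [
    [0,0,0.002,0],
    [0,0,0.001,0],
    [0,0,0,0],
    [0,0,0,0],
    [0,0,0,0]
  ]
}}

```text
clock: 13.88
tool_pos: [0.5262, -0.386, 0.1069]
eef_rot: [0.632, 0.775, 0.0, 0.0]
contact_force: [-8.0, 8.0, 24.6]
gripper_width: -0.0002
finger_force: 12.2
```

Request:
{"api": "play_rows", "payload": {
  "increments": [
    [0,0,-0.03,0],
    [0,0,-0.05,0],
    [0,0,-0.06,0],
    [0,0,-0.05,0],
    [0.06,0,0,0],
    [0.06,0,0,0],
    [0.06,0,0,0],
    [0,0,0,0]
  ]
}}

```text
clock: 14.88
tool_pos: [0.4888, -0.2064, 0.2916]
eef_rot: [0.631, 0.776, 0.0, -0.001]
contact_force: [0.7, 0.3, 0.1]
gripper_width: 0.0002
finger_force: 0.0
```

Run:
```python
from h import *
s=optics.read_camera('side')
cv2.imwrite('pics/s4.png',cv2.resize(s['image'][150:310,240:430,::-1],None,fx=3.2,fy=3.2))
ex=np.array([.9795,.2013]);ey=np.array([-.2013,.9795])
for n in('side','top'):
    A=cloud(s if n=='side' else optics.read_camera('top')).reshape(-1,3);A=A[np.isfinite(A[:,2])&(A[:,2]<.13)&(A[:,2]>.03)];a=A[:,:2]@ex;d=A[:,:2]@ey
    for d0 in(-.515,-.49,-.46,-.43,-.40,-.385):
        k=(abs(d-d0)<.006)&(abs(a-.4355)<.055);print(n,d0,k.sum(),np.round(np.median(A[k,2]),4))
```

```text
side -0.515 213 0.0953
side -0.49 193 0.0956
side -0.46 184 0.0956
side -0.43 178 0.0957
side -0.4 79 0.0953
side -0.385 0 nan
top -0.515 250 0.0966
top -0.49 166 0.0966
top -0.46 114 0.0967
top -0.43 0 nan
top -0.4 127 0.0575
top -0.385 0 nan
  return _methods._mean(a, axis=axis, dtype=dtype,
  ret = ret.dtype.type(ret / rcount)
```

View pics/s4.png

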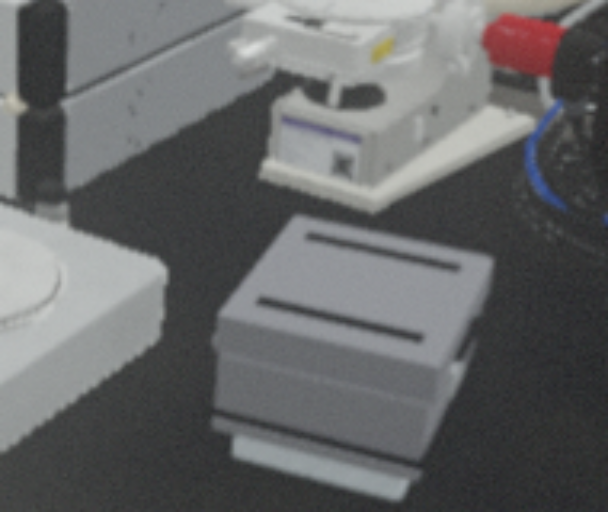

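The lid is closed: its top is level at z = 0.096 across (220–495, 215–400), with no visible gap at the rim. The robot is clear of everything.

```bash
python3 -c "
from bench import r
print(r.sign_off())"
```

```text
the job is handed in; nothing more can be done
None
```

The leaf was pushed flat over the specimens first, then the lid was swung fully shut, and the job is handed in at about 15 s on the clock with the robot touching nothing.

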